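Set out the sample row and present the blue jar

TASK

Get the consulting desk ready: slide the three sample blocks onto the three printed outlines of the mat, one block centred and square in each (any colour in any outline), so that they form an even row, and let go of them. Then turn the carousel until the blue jar stands right at the orange pointer, and finish while still holding the carousel firmly there, keeping it still. Leave the jaw model, pen cup and bottle alone.

Things in the scene. Friction and masses are not known exactly. Their poses are not given: they have to be found in the camera images.
- mat: dark slate display mat, 150 (x) x 250 (y) x 3 mm thick, fixed on the desk, its position and yaw vary. Origin: centre of its underside, on the desk. Three white printed outlines lie in a row along its y axis
- outline_a (a point): centre of the outline at mat x +30, y -70 mm, on the mat's upper face (3 mm above the desk). Each outline is a printed rectangle (flat, not felt), 28 mm inside along mat x, 50 mm along mat y, for one block of any colour
- outline_b (a point): centre of the middle outline, at mat x +30, y 0 mm
- outline_c (a point): centre of the outline at mat x +30, y +70 mm
- carousel_base: fixed round grey base of the carousel, radius 105 mm, 14 mm high, its position and yaw vary. Origin: centre of its underside, on the turning axis. Its +x axis points out through the orange pointer
- pointer (a point): on the orange pointer that sticks out of the base's rim, 130 mm from the turning axis along the base's +x, 10 mm above the desk
- carousel: turntable that spins either way without stops about the base's vertical axis; light friction (0.06 N m), stays where left. White disc, radius 93, 8 mm thick; origin on the axis, 14 mm above the desk; +x points at the blue jar. Carries five fixed jars 65 mm from the axis, lids 42 mm across, tops 90 mm above the desk: one all blue, four cream with white lids; a black handle bar on a central post
- blue_jar (a point): centre of the blue jar's lid top, 65 mm from the axis, 90 mm above the desk
- handle (a point): middle of the black handle bar, on the turning axis, 136 mm above the desk. The bar is 64 mm long along the carousel's x (in line with the blue jar), 14 mm thick along its y, and reaches from 118 to 150 mm above the desk
- jaw_model: loose plaster jaw model, 58 x 64 mm, 27 mm high, a bystander to leave alone; origin under its centre
- pen_cup: loose white cup of radius 38 mm, 90 mm high, with pens that reach to 150 mm, a bystander to leave alone; origin under its centre
- water_bottle: loose blue bottle of radius 33 mm, 190 mm high, a bystander to leave alone; origin under its centre
- block_ivory: ivory dental sample block, 24 (x) x 44 (y) x 26 mm high, about 60 g, loose on the mat. Origin: centre of its underside; z up
- block_pink: pink dental sample block, 24 (x) x 44 (y) x 26 mm high, about 60 g, loose on the mat. Origin: centre of its underside; z up
- block_grey: grey dental sample block, 24 (x) x 44 (y) x 26 mm high, about 60 g, loose on the mat. Origin: centre of its underside; z up

How it is judged (in metres and radians):
On the way, in this order (a step that is already met when the one before it is completed fails the run):
1. the three blocks lie in the three outlines, let go (((horizontal distance between block_ivory and outline_a below 0.008 m and angle between the y axis of block_ivory and the y axis of mat, either way round below 0.15 rad) or (horizontal distance between block_pink and outline_a below 0.008 m and angle between the y axis of block_pink and the y axis of mat, either way round below 0.15 rad) or (horizontal distance between block_grey and outline_a below 0.008 m and angle between the y axis of block_grey and the y axis of mat, either way round below 0.15 rad)) and ((horizontal distance between block_ivory and outline_b below 0.008 m and angle between the y axis of block_ivory and the y axis of mat, either way round below 0.15 rad) or (horizontal distance between block_pink and outline_b below 0.008 m and angle between the y axis of block_pink and the y axis of mat, either way round below 0.15 rad) or (horizontal distance between block_grey and outline_b below 0.008 m and angle between the y axis of block_grey and the y axis of mat, either way round below 0.15 rad)) and ((horizontal distance between block_ivory and outline_c below 0.008 m and angle between the y axis of block_ivory and the y axis of mat, either way round below 0.15 rad) or (horizontal distance between block_pink and outline_c below 0.008 m and angle between the y axis of block_pink and the y axis of mat, either way round below 0.15 rad) or (horizontal distance between block_grey and outline_c below 0.008 m and angle between the y axis of block_grey and the y axis of mat, either way round below 0.15 rad)) and angle between each of block_ivory, block_pink, block_grey's own z axis and vertical below 0.1 rad and height (world z) of each of block_ivory, block_pink, block_grey below 0.008 m and contact force between the fingers and block_ivory below 0.1 N and contact force between the fingers and block_pink below 0.1 N and contact force between the fingers and block_grey below 0.1 N), for 0.2 s.
2. the blue jar stands at the pointer and the carousel is held (x of blue_jar in the frame of carousel_base above 0.04 m and y of blue_jar in the frame of carousel_base between -0.008 and 0.008 m and angular speed of carousel below 0.06 rad/s and contact force between the fingers and carousel above 2 N), for 0.2 s.
At the end, for the whole second after the job is handed in: Each outline has a block: centre within 8 mm, turned under 0.15 rad, flat on the mat, not touched by the fingers; the blue jar's centre is within 8 mm of the line from axis to pointer, on the pointer's side; the carousel is still (under 0.06 rad/s) and held by the fingers with over 2 N (all of step 1 and all of step 2); the arm keeps its last pose, push and grip.
It fails at once if the jaw model is shifted more than 25 mm or tipped (distance of jaw_model from where it was at the start of the episode above 0.025 m or angle between jaw_model's own z axis and vertical above 0.4 rad).
It fails at once if the pen cup is shifted more than 25 mm or tipped (distance of pen_cup from where it was at the start of the episode above 0.025 m or angle between pen_cup's own z axis and vertical above 0.4 rad).
It fails at once if the water bottle is shifted more than 25 mm or tipped (distance of water_bottle from where it was at the start of the episode above 0.025 m or angle between water_bottle's own z axis and vertical above 0.4 rad).
It also fails if it takes over 72 s, if anything falls off the work surface, if the arm or the gripper's body presses on something with over 40 N, if the wrist force passes 120 N, or if a joint passes its speed limit or range.

ROBOT

A 6-joint arm with a two-finger parallel gripper is mounted at the origin on the work surface. World frame = base frame: x ahead of the robot, y to its left, z up, the work surface at z = 0. Lengths are in m, angles in degrees, forces in N, time in s.
With the tool pointing down it reaches from about 0.4 to 0.825 m from the base axis. Payload 7 kg.
Tool frame: the origin (TCP) lies at the very end of the fingers, on their centre line; the grasp point (between the pads) lies 19 mm behind it (r.hold_point_z is the distance from the TCP to the grasp point, in m); x points along the fingers, y is the direction in which the jaws open and shut, and the axes are right-handed (so a half turn about x gives the same grasp; the last joint's range is limited). The gripper opens to 88 mm and grips with 3 to 60 N. Pads are 19 mm wide; open, the fingers measure 130 mm over their backs; the gripper's body (78 mm by 193 mm) begins 47 mm behind the grasp point.
Start: joints at [-57.004, 20.546, 0.682, 0, -70.136, -16.507], TCP at [0.192, -0.647, 0.227] pointing down, gripper open.
Joint ranges: [-176.03, 176.03], [-82.01, 121.73], [-58.28, 71.71], [-173.87, 95.51], [-174.79, -0.11], [-173.66, 173.66]. Speed limits (degrees/s): [136.94, 136.94, 172.46, 180, 180, 180].

INTERFACE

Orientations are given as [roll, pitch, yaw] about the fixed x, y, z axes, in that order (R = Rz(yaw) Ry(pitch) Rx(roll)).
In Python, from plant import r gives the robot as it stands. The module is installed in compiled form; this text tells all that it offers.
- The arm moves only by the shell command python3 -m creep 'ROWS' [FORCE]. ROWS is JSON, a list of rows, each a list of 7 numbers: the turn, a rotation vector about the tool's x, y, z in rad, then the shift along the tool's x, y, z in cm, then the opening in per cent of the stroke, from 0 (shut) to 100 (fully open). In form: [[rx, ry, rz, x, y, z, fingers], ...]. A call has 1 to 8 rows; each row shifts and turns the commanded pose from where the row before left it, along the tool's axes as they then stand; what a row does not reach is not made up. A row lasts 1/10 s, in which the tool goes at most 50 mm and 8.59 degrees, less where a joint would pass 70% of its speed; a pose out of reach is approached as far as the arm can. A call is refused whole if a number of a shift passes 5 or a number of a turn 0.15, either way. A call with a gripper value outside its range is refused whole. The fingers move at their own pace and stop on an object; FORCE is the grip in N (left out, the last holds). Time passes only in rows, so rows that do not move let the fingers close. It gives the time, the measured TCP pose, the force and the opening at its end, in the units of the state.
- r.get_state(): the state, without advancing time (a new reading comes with each control period).
- r.capture(name): name is "scene" or "top"; returns (picture, depth): 480x640x3 uint8, blue, green, red; 480x640 float32, m along the optical axis (not along the pixel's ray), 0 where there is no reading.
- r.camera_info(name): a dict with "fovy" (degrees; the focal length in pixels is half the picture's height over the tangent of half this angle, whatever the lens; pixels are square), "cx", "cy" (the principal point, pixels), "camera_from_world" (4x4, takes a point from world to camera coordinates). Camera axes: x right, y down, z forward; pixel columns grow to the right and rows downward; lengths in m; the calibration is good to about 2 mm. A picture is of the moment at which its call begins. camera_info takes no time and is no camera call.
- r.close_job(): hands the job in, once; it reports no verdict.
Trained networks look in the newest picture that a camera, given by its name, has taken for a name from the list of things; names that differ only in an ending like _2 or _b are one class to them, and where a whole thing is asked for, a point or a joint stands for the part that bears it (a point fixed in the world has none). Each returns a list of dicts, best first, with "score" (0 to 1); they miss things now and then, are a little off and sometimes report something else, mostly with a low value. They report only what shows in the picture. A call takes as long as a camera call.
- r.look_for(query, camera): "rect" ([left, top, right, bottom] in pixels, round what is visible of it).
- r.masks_of(query, camera): "pixels" (480x640 bool, what is visible of it) and "rect" ([left, top, right, bottom] in pixels, round what is visible of it).
The state is a dict: "time_s": time; "joints": joint angles; "qd": joint speeds; "joint_torque": joint torques, N m; "tcp_pos": TCP position; "eef_rot": TCP orientation; "contact_force": force on the tool from outside, world axes, zero at the start; "moment": the same for the moment, N m; "gripper_width": finger opening in m.
Only numpy, scipy, OpenCV 4.12 (cv2) and the standard library are available. Lean on these libraries where they do the work, as an engineer would, in place of code of your own. Each camera call takes 0.05 s, during which the arm holds its last target. There are 200 camera calls.

## Working session

There is one attempt and no reset: what is moved stays moved. The work goes in short steps, Python scripts to look and compute and a shell command to move; the robot and the scene stay as the last step left them, time stands still between calls to the robot, and variables do not carry over. Pictures are saved under pics/ and viewed, about 8 in all and at most 12, crops included, and the job is handed in when it is done.

```bash
mkdir -p pics; python3 - <<'E'
from plant import r
import cv2,numpy as np
print(r.get_state(), r.hold_point_z)
for n in("top","scene"):
    p,d=r.capture(n); cv2.imwrite(f"pics/{n}0.png",p); np.save(f"{n}_d.npy",d)
    i=r.camera_info(n); print(n,i)
E
```

```text
{'time_s': 0.0, 'joints': array([-5.70029640e+01,  2.05914534e+01,  6.35145962e-01, -2.08939167e-02,
       -7.01361316e+01, -1.65072480e+01]), 'qd': array([-0.04281991,  0.03366506,  0.09217955,  0.01503563,  0.05203397,
       -0.00666108]), 'joint_torque': array([-3.29181212e-04, -5.82721174e+01,  2.93075484e+01,  6.99774876e+00,
        7.04835678e-03, -1.70997755e-04]), 'tcp_pos': array([ 0.19144311, -0.64677974,  0.22563047]), 'eef_rot': array([ 94.51286549,  89.90549654, 110.99553818]), 'contact_force': array([ 0.25706126, -0.34324802, -0.19192526]), 'moment': array([-0.02459671, -0.05993407, -0.01687704]), 'gripper_width': 0.08759086877408861} 0.0188
top {'fovy': 51.25456988327653, 'cx': 322.07579962745746, 'cy': 234.95508968655403, 'camera_from_world': array([[ 0.02866393, -0.99928143,  0.02479912, -0.03748557],
       [-0.99672954, -0.03044838, -0.07485399,  0.66475607],
       [ 0.0755553 , -0.02257241, -0.99688609,  1.32138278],
       [ 0.        ,  0.        ,  0.        ,  1.        ]])}
scene {'fovy': 49.85415351484085, 'cx': 318.32877582175433, 'cy': 238.07599397788354, 'camera_from_world': array([[ 0.41466295,  0.90983542,  0.01594173, -0.25578454],
       [ 0.75652499, -0.33494939, -0.56167504, -0.42801856],
       [-0.50569217,  0.24496614, -0.82720434,  1.50514167],
       [ 0.        ,  0.        ,  0.        ,  1.        ]])}
```

View pics/top0.png

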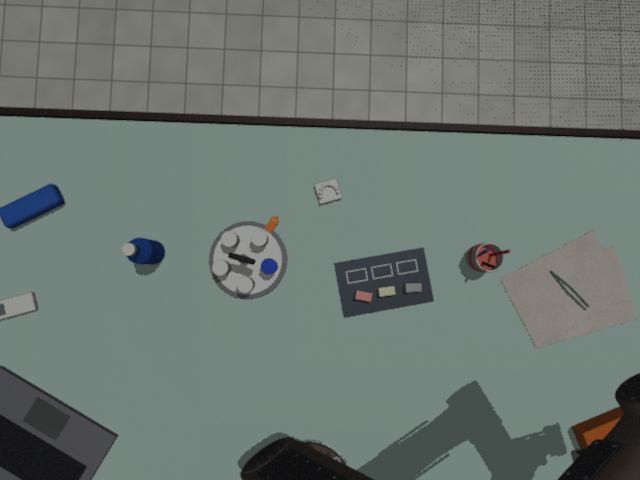

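View pics/scene0.png

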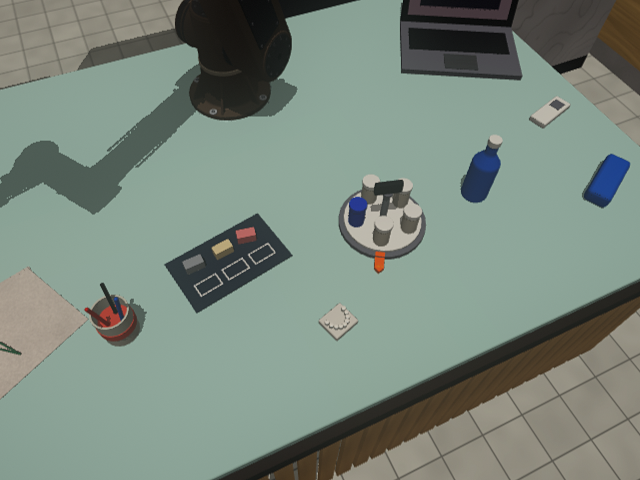

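The top view shows the mat centred at about (384,282), with outlines at (357,275), (382,271) and (407,267). The blocks are at (364,296) pink, (387,292) ivory and (413,288) grey. The carousel hub is at (248,260), the pointer tip at (274,220) and the blue jar at (268,267). The scene view agrees with this. Next I'll measure poses by fitting silhouettes in both cameras.

```bash
cat > h.py <<'E'
from plant import r
import cv2,numpy as np
from scipy.optimize import minimize
S=4
def cam(n):
    i=r.camera_info(n); f=240/np.tan(np.radians(i["fovy"]/2)); return f,i["cx"],i["cy"],np.array(i["camera_from_world"])
def proj(c,P):
    P=np.atleast_2d(P); f,cx,cy,T=c; q=P@T[:3,:3].T+T[:3,3]; return np.c_[f*q[:,0]/q[:,2]+cx,f*q[:,1]/q[:,2]+cy]
def back(c,uv,z):
    f,cx,cy,T=c; uv=np.atleast_2d(uv); d=np.c_[(uv[:,0]-cx)/f,(uv[:,1]-cy)/f,np.ones(len(uv))]@T[:3,:3]
    o=-T[:3,:3].T@T[:3,3]; return o+d*((z-o[2])/d[:,2])[:,None]
def local(x,y,yaw,pts):
    c,s=np.cos(yaw),np.sin(yaw); p=np.array(pts,float); return np.c_[x+c*p[:,0]-s*p[:,1],y+s*p[:,0]+c*p[:,1],p[:,2]]
def box(p,dx,dy,z0,z1):
    return local(*p,[(a*dx/2,b*dy/2,z) for a in(-1,1) for b in(-1,1) for z in(z0,z1)])
def rend(c,P,roi):
    u=(proj(c,P)-[roi[0],roi[1]]+.5)*S-.5
    m=np.zeros(((roi[3]-roi[1])*S,(roi[2]-roi[0])*S),np.uint8)
    cv2.fillConvexPoly(m,np.round(cv2.convexHull(u.astype(np.float32))*16).astype(np.int32),255,shift=4)
    return cv2.resize(m,None,fx=1/S,fy=1/S,interpolation=cv2.INTER_AREA)/255.
def fit(masks,p0,dims):
    """masks: list of (cam,bool mask); p0 x,y,yaw"""
    data=[]
    for c,m in masks:
        v,u=np.nonzero(m); roi=(max(u.min()-8,0),max(v.min()-8,0),u.max()+9,v.max()+9)
        data.append((c,m[roi[1]:roi[3],roi[0]:roi[2]].astype(float),roi))
    def cost(q):
        p=(q[0]/100,q[1]/100,q[2]/10); P=box(p,*dims); t=0
        for c,m,roi in data:
            g=rend(c,P,roi)[:m.shape[0],:m.shape[1]]; t+=np.abs(g-m).sum()/m.sum()
        return t
    q0=np.array([p0[0]*100,p0[1]*100,p0[2]*10])
    R=minimize(cost,q0,method="Nelder-Mead",options=dict(initial_simplex=q0+np.array([[0,0,0],[.6,0,0],[0,.6,0],[0,0,1.]]),xatol=.002,fatol=1e-4))
    return np.r_[R.x[:2]/100,R.x[2]/10],R.fun/len(data)
E
python3 - <<'E'
from h import *
M={}
for n in("top","scene"):
    p,_=r.capture(n)
    for q in("mat","block_ivory","block_pink","block_grey","carousel","carousel_base","blue_jar","pointer","handle"):
        o=r.masks_of(q,n)
        for k in o[:1]:
            m=k["pixels"]; v,u=np.nonzero(m); M[n+q]=m
            print(n,q,round(k["score"],2),len(o),k["rect"],m.sum(),u.mean().round(1),v.mean().round(1))
np.savez("m.npz",**M)
E
```

```text
top mat 0.83 2 [335.1, 247.8, 429.7, 315.9] 4634 383.2 280.4
top block_ivory 0.64 1 [376.2, 284.8, 395.8, 297.7] 165 386.6 290.5
top block_pink 0.57 1 [356.8, 288.5, 372.5, 302.7] 189 363.8 295.1
top block_grey 0.67 1 [404.8, 282.5, 418.2, 292.7] 168 412.4 286.4
top carousel 0.64 2 [407.6, 282.4, 421.3, 290.7] 160 412.9 286.6
top carousel_base 0.61 1 [210.6, 216.7, 286.0, 296.9] 4827 248.3 258.3
top blue_jar 0.92 1 [213.9, 225.0, 284.0, 291.0] 3693 247.3 259.1
top pointer 0.73 3 [213.2, 218.2, 285.3, 296.0] 4798 248.7 258.2
top handle 0.65 2 [210.6, 223.2, 281.8, 294.9] 3806 247.3 258.9
scene mat 0.77 2 [166.9, 211.8, 290.0, 313.4] 5352 228.2 264.1
scene block_ivory 0.85 1 [214.0, 242.0, 232.1, 261.6] 259 222.0 249.4
scene block_pink 0.55 2 [234.9, 228.1, 256.3, 245.9] 262 245.9 235.6
scene block_grey 0.65 1 [185.4, 256.3, 204.1, 269.7] 280 193.7 264.1
scene carousel 0.75 1 [340.4, 176.7, 421.1, 249.4] 4474 383.1 215.1
scene carousel_base 0.57 3 [337.4, 174.6, 427.2, 275.5] 5765 382.3 220.5
scene blue_jar 0.87 1 [346.1, 173.1, 420.5, 253.8] 4555 383.2 215.2
scene pointer 0.93 1 [340.8, 173.7, 424.3, 273.2] 5779 381.9 220.5
scene handle 0.63 1 [345.2, 174.8, 420.3, 251.5] 4550 383.1 215.2
```

```bash
cat > meas.py <<'E'
from h import *
def matmask(p,n):
    # slate: much darker than the teal desk; take big component near the mat
    h=cv2.cvtColor(p,cv2.COLOR_BGR2GRAY); x0,y0,x1,y1=dict(top=(322,236,448,328),scene=(155,203,302,320))[n]
    k=np.zeros(h.shape,np.uint8); k[y0:y1,x0:x1]=(h[y0:y1,x0:x1]<80)
    c=max(cv2.findContours(k,cv2.RETR_EXTERNAL,cv2.CHAIN_APPROX_NONE)[0],key=cv2.contourArea)
    m=np.zeros(h.shape,np.uint8); cv2.fillPoly(m,[cv2.convexHull(c)],1); return m.astype(bool)
def white(p,mm):
    hsv=cv2.cvtColor(p,cv2.COLOR_BGR2HSV).astype(int); er=cv2.erode(mm.astype(np.uint8),np.ones((5,5)))>0
    return hsv,er
def show(n,tag,items,roi,k=6):
    p,_=r.capture(n); c=cam(n); x0,y0,x1,y1=roi
    im=cv2.resize(p[y0:y1,x0:x1],None,fx=k,fy=k,interpolation=cv2.INTER_CUBIC)
    for P,col in items:
        u=((proj(c,P)-[x0,y0]+.5)*k-.5); cv2.polylines(im,[np.round(u).astype(np.int32)],True,col,1)
    cv2.imwrite(f"pics/{tag}.png",im)
E
python3 - <<'E'
from meas import *
C={n:cam(n) for n in("top","scene")}
P={n:r.capture(n)[0] for n in C}
mm={n:matmask(P[n],n) for n in C}
g=back(C["top"],(383.5,281.5),.003)[0]
for ns in(("top",),("scene",),("top","scene")):
    q,f=fit([(C[n],mm[n]) for n in ns],(g[0],g[1],.1),(.15,.25,0,.003)); print("mat",ns,q.round(4),np.degrees(q[2]).round(2),round(f,3))
mat=q; np.save("mat.npy",mat)
for n in C:
    hsv,er=white(P[n],mm[n]); 
    for name,uv in dict(pink=((364,296),(246,236)),ivory=((387,291.5),(222,249)),grey=((413,287.5),(194,264))).items():
        u,v=map(int,uv[n=="scene"]); print(n,name,hsv[v-7:v+8:7,u].tolist(), hsv[v,u-12:u+13:3].tolist())
x0=dict(top=(330,242,436,322),scene=(160,208,296,314))
for n in C:
    it=[(box(mat,.15,.25,0,.003)[[1,3,7,5]],(0,255,0))]
    it+=[(local(*mat,[(.03+a*.014,y+b*.025,.003) for a,b in((-1,-1),(-1,1),(1,1),(1,-1))]),(0,0,255)) for y in(-.07,0,.07)]
    show(n,n+"_mat",it,x0[n],7 if n=="top" else 5)
E
```

```text
mat ('top',) [ 0.5441 -0.1893  0.2053] 11.76 0.015
mat ('scene',) [ 0.5462 -0.1932  0.2074] 11.88 0.013
mat ('top', 'scene') [ 0.5454 -0.1914  0.2043] 11.71 0.029
top pink [[112, 42, 66], [1, 79, 149], [103, 42, 54]] [[106, 52, 64], [2, 84, 106], [1, 79, 148], [1, 79, 149], [1, 79, 149], [1, 82, 147], [1, 79, 148], [106, 42, 66], [107, 42, 55]]
top ivory [[108, 47, 65], [30, 42, 150], [110, 48, 64]] [[106, 46, 61], [22, 57, 80], [30, 42, 150], [30, 43, 149], [30, 42, 150], [28, 46, 151], [27, 48, 149], [108, 53, 63], [105, 49, 62]]
top grey [[106, 45, 63], [105, 4, 116], [108, 54, 61]] [[101, 45, 63], [105, 12, 44], [90, 4, 117], [90, 7, 117], [105, 4, 116], [100, 7, 115], [100, 7, 115], [108, 40, 63], [104, 45, 63]]
scene pink [[2, 120, 185], [2, 116, 152], [99, 46, 55]] [[98, 54, 57], [2, 121, 186], [2, 119, 184], [2, 120, 181], [2, 116, 152], [2, 113, 129], [3, 93, 82], [3, 99, 90], [100, 52, 59]]
scene ivory [[21, 87, 190], [21, 85, 188], [23, 73, 87]] [[99, 58, 57], [21, 87, 191], [21, 85, 183], [21, 86, 184], [21, 85, 188], [21, 86, 145], [24, 73, 84], [23, 75, 88], [99, 52, 49]]
scene grey [[75, 4, 122], [80, 6, 121], [83, 16, 62]] [[96, 40, 63], [60, 4, 121], [70, 6, 121], [60, 4, 121], [80, 6, 121], [70, 8, 98], [75, 16, 64], [75, 8, 65], [90, 41, 44]]
```

View pics/top_mat.png

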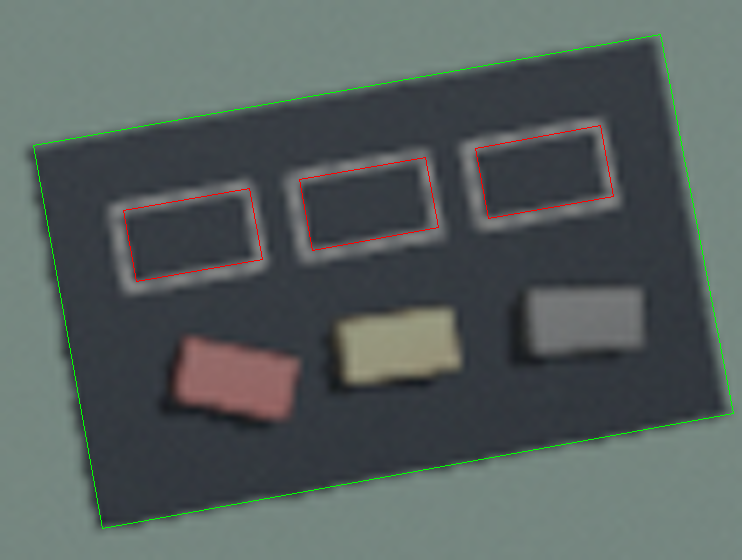

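View pics/scene_mat.png

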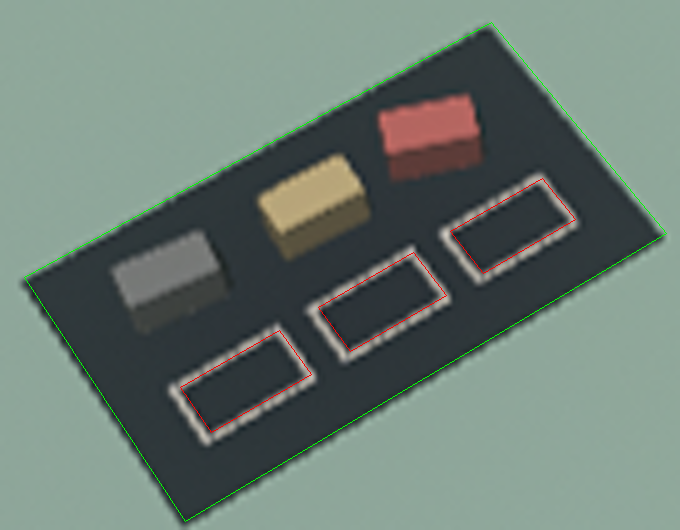

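Mat fits are tight: top gives (0.5441,-0.1893), scene gives (0.5462,-0.1932), so camera calibrations disagree by about 4 mm. The drawn outlines coincide with the printed ones in both views. I'll remove each camera's offset using the mat and fit the blocks.

```bash
cat > blocks.py <<'E'
from meas import *
MC=dict(top=np.array([.5441,-.1893]),scene=np.array([.5462,-.1932])); MAT=np.array([.5452,-.1913,.2060])
def bmask(p,mm,name):
    hsv=cv2.cvtColor(p,cv2.COLOR_BGR2HSV).astype(int); H,S_,V=hsv[...,0],hsv[...,1],hsv[...,2]
    er=cv2.erode(mm.astype(np.uint8),np.ones((5,5)))>0
    m={"pink":((H<9)|(H>172))&(S_>55),"ivory":(H>14)&(H<36)&(S_>32),"grey":(S_<26)&(V>50)&(V<135)}[name]&er
    n,l,s,c=cv2.connectedComponentsWithStats(m.astype(np.uint8),connectivity=4)
    return l==1+np.argmax(s[1:,4])
def measure(names=("pink","ivory","grey"),cams=("top","scene")):
    out={}
    for n in cams:
        c=cam(n); p=r.capture(n)[0]; mm=matmask(p,n)
        for b in names:
            m=bmask(p,mm,b); v,u=np.nonzero(m); g=back(c,(u.mean(),v.mean()),.018)[0]; best=None
            for y0 in(-.3,.1,.5):
                q,f=fit([(c,m)],(g[0],g[1],y0),(.024,.044,.003,.029))
                if best is None or f<best[1]: best=(q,f)
            q,f=best; q[:2]+=MAT[:2]-MC[n]; out.setdefault(b,[]).append(q)
            print(n,b,q[:2].round(4),np.degrees(q[2]).round(1),"iouerr",round(f,3),m.sum())
    for b in names:
        q=np.mean(out[b],0); d=q[:2]-MAT[:2]; cs,sn=np.cos(MAT[2]),np.sin(MAT[2])
        print(b,"mean",q[:2].round(4),np.degrees(q[2]).round(1),"in mat mm",(1e3*np.array([cs*d[0]+sn*d[1],-sn*d[0]+cs*d[1]])).round(1),"dyaw",np.degrees(q[2]-MAT[2]).round(1)); out[b]=q
    return out
def delta(x,y,z,jaw_deg):
    """rows needed to go from the measured pose to TCP x,y,z, tool down, jaw (tool y) axis at jaw_deg from world x"""
    from scipy.spatial.transform import Rotation as R
    s=r.get_state(); A=R.from_euler("xyz",s["eef_rot"],degrees=True)
    a=np.radians(jaw_deg); Y=np.array([np.cos(a),np.sin(a),0]); X=np.array([0,0,-1.])
    best=min((R.from_matrix(np.c_[X,k*Y,np.cross(X,k*Y)]) for k in(1,-1)),key=lambda B:(A.inv()*B).magnitude())
    print("tcp",s["tcp_pos"].round(4),"t",round(s["time_s"],2),"w",s["gripper_width"].round(4),"F",s["contact_force"].round(1),
      "j",s["joints"].round(0))
    w=np.array([x,y,z])-s["tcp_pos"]
    print("rotvec",(A.inv()*best).as_rotvec().round(3),"| shift old axes cm",(A.inv().apply(w)*100).round(2),"| shift new axes cm",(best.inv().apply(w)*100).round(2))
    print("tool y axis",A.as_matrix()[:,1].round(3),"z",A.as_matrix()[:,2].round(3))
E
python3 - <<'E'
from blocks import *
for y in(-.07,0,.07): print("outline",local(*MAT,[(.03,y,0)])[0,:2].round(4))
o=measure()
q=o["grey"]; delta(q[0],q[1],.1,np.degrees(q[2]))
# carousel: centres from both cams
for n,bj,ct in(("top",(269,266.5),0),("scene",(358,206),0)):
    c=cam(n);p=r.capture(n)[0];hsv=cv2.cvtColor(p,cv2.COLOR_BGR2HSV).astype(int);H,S_,V=[hsv[...,i] for i in range(3)]
    g=p.astype(int)
    def cc(m,uv,rad):
        k=np.zeros(m.shape,np.uint8);cv2.circle(k,uv,rad,1,-1);v,u=np.nonzero(m&(k>0));return u,v
    hub={"top":(248,260),"scene":(382,222)}[n]
    u,v=cc((H>4)&(H<16)&(S_>150),hub,75);print(n,"pointer px",u.mean(),v.mean(),len(u),(back(c,(u.mean(),v.mean()),.01)[0,:2]+MAT[:2]-MC[n]).round(4))
    u,v=cc((H>110)&(H<130)&(S_>150),hub,45);print("blue px",u.mean(),v.mean(),len(u),np.c_[u,v].min(0),np.c_[u,v].max(0),(back(c,(u.mean(),v.mean()),.06)[0,:2]+MAT[:2]-MC[n]).round(4))
    u,v=cc((V<45),hub,48);print("black px",u.mean(),v.mean(),len(u),(back(c,(u.mean(),v.mean()),.14)[0,:2]+MAT[:2]-MC[n]).round(4))
E
```

```text
outline [ 0.5889 -0.2537]
outline [ 0.5746 -0.1852]
outline [ 0.5602 -0.1166]
top pink [ 0.5071 -0.135 ] -9.9 iouerr 0.088 167
top ivory [ 0.5214 -0.1964] 9.3 iouerr 0.105 164
top grey [ 0.5336 -0.2684] 1.7 iouerr 0.119 162
scene pink [ 0.5068 -0.1345] -9.5 iouerr 0.086 277
scene ivory [ 0.5213 -0.1965] 8.1 iouerr 0.072 297
scene grey [ 0.5333 -0.2679] 4.3 iouerr 0.082 302
pink mean [ 0.5069 -0.1348] -9.7 in mat mm [-25.9  63.2] dyaw -21.5
ivory mean [ 0.5214 -0.1965] 8.7 in mat mm [-24.4  -0.2] dyaw -3.1
grey mean [ 0.5335 -0.2682] 3.0 in mat mm [-27.2 -72.8] dyaw -8.8Traceback (most recent call last):
  File "<stdin>", line 4, in <module>
  File "blocks.py", line 30, in delta
    print("tcp",s["tcp_pos"].round(4),"t",round(s["time_s"],2),"w",s["gripper_width"].round(4),"F",s["contact_force"].round(1),
                                                                   ^^^^^^^^^^^^^^^^^^^^^^^^
AttributeError: 'float' object has no attribute 'round'
```

```bash
sed -i 's/s\["gripper_width"\].round(4)/round(s["gripper_width"],4)/' blocks.py; python3 - <<'E'
from blocks import *
delta(.5335,-.2682,.1,3)
for n in("top","scene"):
    c=cam(n);p=r.capture(n)[0];hsv=cv2.cvtColor(p,cv2.COLOR_BGR2HSV).astype(int);H,S_,V=[hsv[...,i] for i in range(3)]
    def cc(m,uv,rad):
        k=np.zeros(m.shape,np.uint8);cv2.circle(k,uv,rad,1,-1);v,u=np.nonzero(m&(k>0));return u,v
    hub={"top":(248,260),"scene":(382,222)}[n]
    o=MAT[:2]-MC[n]
    u,v=cc((H>4)&(H<16)&(S_>150),hub,75);print(n,"pointer px",u.mean(),v.mean(),len(u),(back(c,(u.mean(),v.mean()),.01)[0,:2]+o).round(4))
    u,v=cc((H>110)&(H<130)&(S_>150),hub,45);print("blue",u.mean(),v.mean(),len(u),(back(c,(u.mean(),v.mean()),.07)[0,:2]+o).round(4))
    u,v=cc((V<45),hub,48);print("black",u.mean(),v.mean(),len(u),(back(c,(u.mean(),v.mean()),.14)[0,:2]+o).round(4))
E
```

```text
tcp [ 0.1916 -0.6472  0.2266] t 1.4 w 0.0872 F [-0.5  0.4  0.6] j [-57.  21.   1.   0. -70. -17.]
rotvec [-1.335 -0.     0.   ] | shift old axes cm [12.66 26.64 43.55] | shift new axes cm [ 12.66 -36.13  36.06]
tool y axis [-0.284  0.959 -0.   ] z [ 0.959  0.284 -0.   ]
top pointer px 271.24242424242425 224.5252525252525 99 [0.6921 0.1189]
blue 268.6577540106952 266.0855614973262 187 [0.5785 0.1169]
black 241.37209302325581 258.3333333333333 129 [0.5947 0.1783]
scene pointer px 378.96153846153845 260.9945054945055 182 [0.6926 0.1183]
blue 357.6666666666667 203.9502487562189 201 [0.5664 0.1229]
black 386.4107142857143 187.91071428571428 56 [0.5987 0.1707]
```

```bash
python3 -m creep '[[0,0,0,0,2.0,3.2,100],[0,0,0,0,2.4,4.0,100],[0,0,0,0,2.4,4.0,100],[0,0,0,0,2.4,4.0,100],[0,0,0,0,2.4,4.0,100],[0,0,0,0,2.4,4.0,100],[0,0,0,0,2.4,4.0,100],[0,0,0,0,2.4,4.0,100]]' 15
python3 -m creep '[[0,0,0,0,2.4,4.0,100],[0,0,0,0,2.4,4.0,100],[-0.14,0,0,0,0,0,100],[-0.14,0,0,0,0,0,100],[-0.14,0,0,0,0,0,100],[-0.14,0,0,0,0,0,100],[-0.14,0,0,0,0,0,100],[-0.14,0,0,0,0,0,100]]'
python3 -m creep '[[-0.14,0,0,2,0,0,60],[-0.14,0,0,3,0,0,60],[-0.14,0,0,3,0,0,60],[0,0,0,2,0,0,60],[0,0,0,0,0,0,60],[0,0,0,0,0,0,60]]'
python3 -c "
from blocks import *
delta(.5335,-.2682,.1,3)"
```

```text
time_s: 2.3
tcp_pos: [0.4385, -0.3769, 0.2269]
eef_rot: [-45.0, 90.0, -28.5]
contact_force: [0.4, -0.2, 0.1]
gripper_width: 0.0878
time_s: 3.1
tcp_pos: [0.5005, -0.3096, 0.2267]
eef_rot: [-84.2, 90.0, -19.3]
contact_force: [-0.2, 0.0, -0.8]
gripper_width: 0.0877
time_s: 3.7
tcp_pos: [0.5007, -0.3099, 0.1271]
eef_rot: [144.7, 90.0, -126.6]
contact_force: [0.1, -0.8, 0.6]
gripper_width: 0.0532
tcp [ 0.5007 -0.3099  0.1271] t 3.7 w 0.0532 F [ 0.1 -0.8  0.6] j [-13.  17. -18.   0. -55.  11.]
rotvec [-0.076 -0.    -0.   ] | shift old axes cm [ 2.7  -3.18  4.24] | shift new axes cm [ 2.71 -3.49  3.99]
tool y axis [-1.     0.023  0.   ] z [ 0.023  1.    -0.   ]
```

```bash
python3 -m creep '[[-0.076,0,0,0,-2.5,2.85,55],[0,0,0,2.7,-1.03,1.14,55],[0,0,0,4,0,0,55],[0,0,0,3.4,0,0,55],[0,0,0,1.5,0,0,55],[0,0,0,0,0,0,55]]'
python3 -c "
from blocks import *
delta(.5335,-.2682,.006,3)"
```

```text
time_s: 4.3
tcp_pos: [0.5355, -0.2697, 0.0097]
eef_rot: [78.8, 89.9, 171.8]
contact_force: [-0.5, -0.5, -0.1]
gripper_width: 0.0483
tcp [ 0.5355 -0.2697  0.0097] t 4.3 w 0.0483 F [-0.5 -0.5 -0.1] j [ -8.  26. -23.  -0. -41.  11.]
rotvec [ 0.     0.    -0.002] | shift old axes cm [0.37 0.19 0.16] | shift new axes cm [0.37 0.19 0.16]
tool y axis [-0.999 -0.053  0.002] z [-0.053  0.999  0.   ]
```

Adjust, then close.

```bash
python3 -m creep '[[0,0,0,0.3,0.19,0.16,55],[0,0,0,0,0,0,0],[0,0,0,0,0,0,0],[0,0,0,0,0,0,0],[0,0,0,0,0,0,0],[0,0,0,0,0,0,0],[0,0,0,0,0,0,0]]' 15
python3 -c "
from blocks import *
delta(.5889,-.2537,.009,np.degrees(MAT[2]))"
```

```text
time_s: 5.0
tcp_pos: [0.5342, -0.2684, 0.0084]
eef_rot: [-112.6, 89.9, -19.6]
contact_force: [-1.9, -0.3, 6.7]
gripper_width: 0.0237
tcp [ 0.5342 -0.2684  0.0084] t 5.0 w 0.0237 F [-1.9 -0.3  6.7] j [ -8.  26. -23.   0. -40.  11.]
rotvec [-0.153 -0.     0.001] | shift old axes cm [-0.06 -5.54  1.18] | shift new axes cm [-0.06 -5.65  0.32]
tool y axis [-0.999 -0.053 -0.001] z [-0.053  0.999 -0.   ]
```

```bash
python3 -m creep '[[0,0,0,-1,0,0,0],[-0.075,0,0,0,-1.5,0,0],[-0.078,0,0,0,-2,0.1,0],[0,0,0,0,-2.15,0.2,0],[0,0,0,0,0,0,0],[0,0,0,0,0,0,0]]'
python3 -c "
from blocks import *
delta(.5889,-.2537,.009,np.degrees(MAT[2]))"
```

```text
time_s: 5.6
tcp_pos: [0.5891, -0.2574, 0.0176]
eef_rot: [53.8, 90.0, 155.6]
contact_force: [-0.5, -0.1, 0.3]
gripper_width: 0.0241
tcp [ 0.5891 -0.2574  0.0176] t 5.6 w 0.0241 F [-0.5 -0.1  0.3] j [ -6.  29. -17.  -0. -44.  18.]
rotvec [ 0.  0. -0.] | shift old axes cm [ 0.86 -0.06  0.37] | shift new axes cm [ 0.86 -0.06  0.37]
tool y axis [-0.979 -0.205  0.   ] z [-0.205  0.979  0.   ]
```

```bash
python3 -m creep '[[0,0,0,0,-0.06,0.37,0],[0,0,0,0.6,0,0,0],[0,0,0,0.3,0,0,0],[0,0,0,0,0,0,0],[0,0,0,0,0,0,45],[0,0,0,0,0,0,45],[0,0,0,-2,0,0,45],[0,0,0,-5,0,0,55]]'
python3 -m creep '[[0,0,0,-3,0,0,55],[0,0,0,0,2,4.5,55],[0,0,0,0,2,4.5,55]]'
python3 - <<'E'
from blocks import *
delta(.5214,-.1965,.1,8.7)
measure(("grey","ivory"))
E
```

```text
time_s: 6.4
tcp_pos: [0.5857, -0.2532, 0.0746]
eef_rot: [65.8, 89.5, 167.6]
contact_force: [2.3, 0.1, 0.2]
gripper_width: 0.0432
time_s: 6.7
tcp_pos: [0.5315, -0.1738, 0.1093]
eef_rot: [-97.8, 89.9, 3.9]
contact_force: [-0.4, 1.4, -0.6]
gripper_width: 0.0478
tcp [ 0.5315 -0.1738  0.1093] t 6.7 w 0.0478 F [-0.4  1.4 -0.6] j [  2.  16. -23.  -0. -51.  10.]
rotvec [ 0.052 -0.     0.002] | shift old axes cm [ 0.93  1.46 -2.02] | shift new axes cm [ 0.93  1.35 -2.09]
tool y axis [-0.979 -0.202 -0.002] z [-0.202  0.979 -0.   ]
top grey [ 0.6175 -0.194 ] 1.1 iouerr 0.787 443
top ivory [ 0.4923 -0.0703] 101.1 iouerr 0.76 434
scene grey [ 0.589  -0.2521] 13.6 iouerr 0.138 326
scene ivory [ 0.5215 -0.1963] 7.7 iouerr 0.067 299
grey mean [ 0.6032 -0.2231] 7.3 in mat mm [ 50.3 -43. ] dyaw -4.5
ivory mean [ 0.5069 -0.1333] 54.4 in mat mm [-25.7  64.6] dyaw 42.6
```

Grey measures within 2 mm of its target in the scene view (the top view is blocked by the arm). Next is ivory.

```bash
python3 -m creep '[[0.052,0,0,0.9,1.35,-2.1,55],[0,0,0,3,0,0,55],[0,0,0,0,0,0,55],[0,0,0,0,0,0,55]]'
python3 -c "
from blocks import *
delta(.5214,-.1964,.008,8.7)"
```

```text
time_s: 7.2
tcp_pos: [0.5223, -0.1975, 0.0696]
eef_rot: [91.2, 89.9, -170.0]
contact_force: [0.2, -0.1, 0.9]
gripper_width: 0.0482
tcp [ 0.5223 -0.1975  0.0696] t 7.2 w 0.0482 F [ 0.2 -0.1  0.9] j [ -1.  19. -25.   0. -46.   9.]
rotvec [ 0.002 -0.    -0.001] | shift old axes cm [6.16 0.06 0.12] | shift new axes cm [6.16 0.07 0.12]
tool y axis [-0.988 -0.154  0.001] z [-0.154  0.988 -0.   ]
```

```bash
python3 -m creep '[[0,0,0,3,0.07,0.12,55],[0,0,0,2.5,0,0,55],[0,0,0,0.6,0,0,55],[0,0,0,0,0,0,0],[0,0,0,0,0,0,0],[0,0,0,0,0,0,0],[0,0,0,0,0,0,0],[0,0,0,0,0,0,0]]' 15
python3 -m creep '[[0,0,0,-1,0,0,0],[0,0,0,0,0,0,0]]'
python3 -c "
from blocks import *
delta(.5746,-.1852,.009,np.degrees(MAT[2]))"
```

```text
time_s: 8.0
tcp_pos: [0.5224, -0.1963, 0.0098]
eef_rot: [-105.1, 89.9, -6.3]
contact_force: [-1.8, 1.3, 6.7]
gripper_width: 0.0237
time_s: 8.2
tcp_pos: [0.5224, -0.1963, 0.0201]
eef_rot: [-105.6, 89.9, -6.7]
contact_force: [0.3, -0.9, -0.9]
gripper_width: 0.0242
tcp [ 0.5224 -0.1963  0.0201] t 8.2 w 0.0242 F [ 0.3 -0.9 -0.9] j [ -0.  22. -28.   0. -39.   9.]
rotvec [-0.052 -0.001  0.002] | shift old axes cm [ 1.12 -5.32  0.3 ] | shift new axes cm [ 1.11 -5.33  0.02]
tool y axis [-0.988 -0.154 -0.002] z [-0.154  0.988 -0.001]
```

```bash
python3 -m creep '[[-0.052,0,0,0,-2,0,0],[0,0,0,0,-2.2,0,0],[0,0,0,0,-1.1,0,0],[0,0,0,0,0,0,0],[0,0,0,0,0,0,0]]'
python3 -c "
from blocks import *
delta(.5746,-.1852,.010,np.degrees(MAT[2]))"
```

```text
time_s: 8.7
tcp_pos: [0.5728, -0.1863, 0.0182]
eef_rot: [64.5, 89.9, 166.3]
contact_force: [-0.9, 0.4, -2.2]
gripper_width: 0.0238
tcp [ 0.5728 -0.1863  0.0182] t 8.7 w 0.0238 F [-0.9  0.4 -2.2] j [  1.  26. -22.  -0. -42.  11.]
rotvec [-0.     0.001 -0.001] | shift old axes cm [ 0.82 -0.2   0.07] | shift new axes cm [ 0.82 -0.2   0.07]
tool y axis [-0.979 -0.204  0.001] z [-0.204  0.979  0.001]
```

```bash
python3 -m creep '[[0,0,0,0.5,-0.18,0.07,0],[0,0,0,0.45,0,0,0],[0,0,0,0,0,0,0],[0,0,0,0,0,0,45],[0,0,0,0,0,0,45],[0,0,0,-2,0,0,45],[0,0,0,-4,0,0,50],[0,0,0,-2,1,1,55]]'
python3 -m creep '[[0,0,0,0,2.3,2.6,55],[0,0,0,0,2.3,2.6,55],[0.125,0,0,0,0,0,55],[0.125,0,0,0,0,0,55],[0.125,0,0,0,0,0,55],[0,0,0,0,0,0,55]]'
python3 - <<'E'
from blocks import *
delta(.5069,-.1348,.0085,-9.7)
measure(("pink","ivory"),("scene",))
E
```

```text
time_s: 9.5
tcp_pos: [0.5655, -0.1783, 0.0916]
eef_rot: [-118.5, 89.8, -16.7]
contact_force: [0.8, 0.2, -0.2]
gripper_width: 0.0463
time_s: 10.1
tcp_pos: [0.5077, -0.136, 0.0892]
eef_rot: [-53.9, 90.0, 26.3]
contact_force: [-0.7, 0.2, 0.8]
gripper_width: 0.0481
tcp [ 0.5077 -0.136   0.0892] t 10.1 w 0.0481 F [-0.7  0.2  0.8] j [  6.  14. -28.  -0. -47. -16.]
rotvec [-0.001  0.     0.   ] | shift old axes cm [8.07 0.1  0.1 ] | shift new axes cm [8.07 0.1  0.11]
tool y axis [-0.985  0.17  -0.   ] z [0.17  0.985 0.   ]
scene pink [ 0.5124 -0.1354] -10.1 iouerr 0.472 200
scene ivory [ 0.5747 -0.1849] 10.7 iouerr 0.086 303
pink mean [ 0.5124 -0.1354] -10.1 in mat mm [-20.7  61.5] dyaw -21.9
ivory mean [ 0.5747 -0.1849] 10.7 in mat mm [30.2  0.3] dyaw -1.1
```

```bash
python3 -m creep '[[0,0,0,4,0.1,0.1,55],[0,0,0,3.5,0,0,55],[0,0,0,0.5,0,0,55],[0,0,0,0,0,0,0],[0,0,0,0,0,0,0],[0,0,0,0,0,0,0],[0,0,0,0,0,0,0],[0,0,0,0,0,0,0]]' 15
python3 -m creep '[[0,0,0,-1,0,0,0],[-0.125,0,0,0,0,0,0],[-0.125,0,0,0,0,0,0],[-0.125,0,0,0,0,0,0],[0,0,0,0,0,0,0]]'
python3 -c "
from blocks import *
delta(.5602,-.1166,.009,np.degrees(MAT[2]))"
```

```text
time_s: 10.95
tcp_pos: [0.508, -0.1349, 0.0105]
eef_rot: [-79.1, 89.9, 1.2]
contact_force: [-1.2, 1.8, 7.4]
gripper_width: 0.024
time_s: 11.45
tcp_pos: [0.5072, -0.1349, 0.0199]
eef_rot: [-95.7, 90.0, 6.2]
contact_force: [-1.2, 0.5, -1.0]
gripper_width: 0.024
tcp [ 0.5072 -0.1349  0.0199] t 11.45 w 0.024 F [-1.2  0.5 -1. ] j [  7.  20. -32.   0. -38.   5.]
rotvec [ 0.002 -0.     0.001] | shift old axes cm [ 1.09 -5.56  0.7 ] | shift new axes cm [ 1.09 -5.56  0.71]
tool y axis [-0.978 -0.206 -0.001] z [-0.206  0.978 -0.   ]
```

```bash
python3 -m creep '[[0,0,0,0,-1.8,0.3,0],[0,0,0,0,-2.2,0.3,0],[0,0,0,0,-1.56,0.1,0],[0,0,0,0,0,0,0],[0,0,0,0,0,0,0]]'
python3 -c "
from blocks import *
delta(.5602,-.1166,.009,np.degrees(MAT[2]))"
```

```text
time_s: 11.95
tcp_pos: [0.5596, -0.1167, 0.0191]
eef_rot: [66.5, 90.0, 168.2]
contact_force: [-0.5, 0.1, -2.2]
gripper_width: 0.0236
tcp [ 0.5596 -0.1167  0.0191] t 11.95 w 0.0236 F [-0.5  0.1 -2.2] j [  8.  23. -26.  -0. -40.   4.]
rotvec [-0.003  0.    -0.001] | shift old axes cm [ 1.01 -0.06 -0.01] | shift new axes cm [ 1.01 -0.06 -0.01]
tool y axis [-0.979 -0.202  0.001] z [-0.202  0.979  0.   ]
```

```bash
python3 -m creep '[[0,0,0,0.5,-0.06,0,0],[0,0,0,0.5,0,0,0],[0,0,0,0,0,0,0],[0,0,0,0,0,0,45],[0,0,0,0,0,0,45],[0,0,0,-2,0,0,45],[0,0,0,-5,0,0,50],[0,0,0,-5,0,0,100]]'
python3 -m creep '[[0,0,0,-5,0,0,100],[0,0,0,-4,2,2,100],[0,0,0,0,3,3,100],[0,0,0,0,3,3,100],[0,0,0,0,2,4,100],[0,0,0,0,0,4,100],[0,0,0,0,0,0,100]]'
python3 - <<'E'
from blocks import *
print(r.get_state()["tcp_pos"])
o=measure()
it=[]
for b in o: it.append((box(o[b],.024,.044,.003,.029)[[1,3,7,5]],(0,255,0)))
show("scene","sc2",it,(160,130,440,290),2.8)
show("top","top2",it,(200,200,440,330),3)
a=cv2.imread("pics/sc2.png") if 0 else None
E
```

```text
time_s: 12.75
tcp_pos: [0.5594, -0.1167, 0.1294]
eef_rot: [84.6, 89.8, -173.6]
contact_force: [2.1, 0.4, 0.3]
gripper_width: 0.0473
time_s: 13.45
tcp_pos: [0.4289, 0.0225, 0.2197]
eef_rot: [-61.4, 89.9, 40.7]
contact_force: [0.3, 0.1, -0.2]
gripper_width: 0.0872
[0.42891267 0.02252559 0.21973016]
top pink [ 0.5602 -0.1161] 13.5 iouerr 0.092 155
top ivory [ 0.5749 -0.1852] 11.5 iouerr 0.142 148
top grey [ 0.5896 -0.2559] 33.7 iouerr 0.399 280
scene pink [ 0.56   -0.1167] 11.9 iouerr 0.1 287
scene ivory [ 0.5752 -0.185 ] 10.9 iouerr 0.078 307
scene grey [ 0.5893 -0.2521] 12.7 iouerr 0.122 335
pink mean [ 0.5601 -0.1164] 12.7 in mat mm [29.9 70.3] dyaw 0.9
ivory mean [ 0.575  -0.1851] 11.2 in mat mm [30.5 -0. ] dyaw -0.6
grey mean [ 0.5895 -0.254 ] 23.2 in mat mm [ 30.5 -70.4] dyaw 11.4
```

View pics/sc2.png

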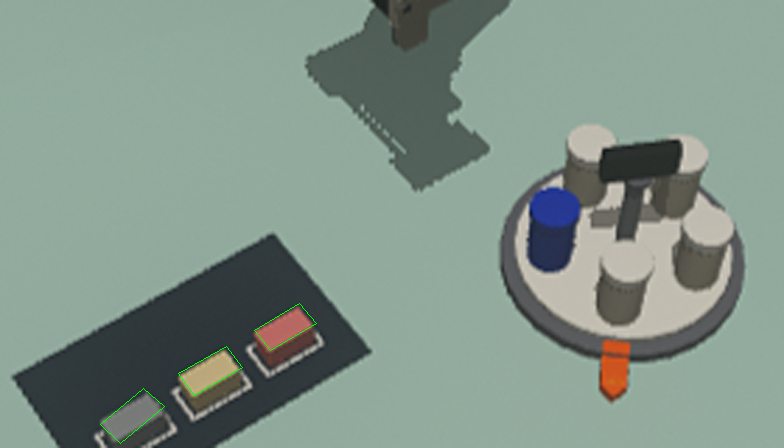

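View pics/top2.png

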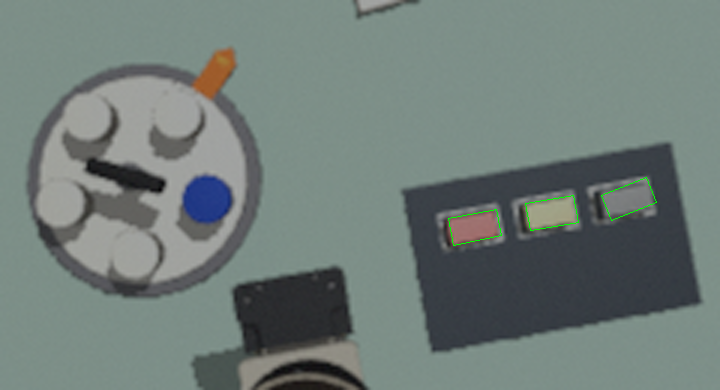

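All three blocks lie inside their outlines in both views. The tilted green box on grey comes from its mask merging with the white outline, and the block itself looks square. Next I'll measure the carousel geometry.

```bash
cat > car.py <<'E'
from blocks import *
th=np.linspace(0,2*np.pi,60,endpoint=False)
def cyl(x,y,R,z0,z1): return np.r_[tuple(np.c_[x+R*np.cos(th),y+R*np.sin(th),np.full(60,z)] for z in(z0,z1))]
def fit2(c,m,p0,R,z0,z1):
    v,u=np.nonzero(m); roi=(u.min()-8,v.min()-8,u.max()+9,v.max()+9); mm=m[roi[1]:roi[3],roi[0]:roi[2]].astype(float)
    f=lambda q:np.abs(rend(c,cyl(q[0]/100,q[1]/100,R,z0,z1),roi)[:mm.shape[0],:mm.shape[1]]-mm).sum()/mm.sum()
    q0=np.array(p0)*100; s=minimize(f,q0,method="Nelder-Mead",options=dict(initial_simplex=q0+np.array([[0,0],[.5,0],[0,.5]]),xatol=.002,fatol=1e-4)); return s.x/100,s.fun
def carousel(fitbase=True,n0=("top","scene")):
    for n in n0:
        c=cam(n);p=r.capture(n)[0];hsv=cv2.cvtColor(p,cv2.COLOR_BGR2HSV).astype(int);H,S_,V=[hsv[...,i] for i in range(3)];o=MAT[:2]-MC[n]
        near=np.zeros(H.shape,np.uint8);cv2.circle(near,{"top":(248,258),"scene":(382,218)}[n],{"top":44,"scene":55}[n],1,-1);near=near>0
        if fitbase and n=="top":
            m=near&~((H>65)&(H<100)&(S_>25))&~((H>4)&(H<16)&(S_>110))
            m=cv2.morphologyEx(m.astype(np.uint8),cv2.MORPH_OPEN,np.ones((5,5)));k=max(cv2.findContours(m,0,1)[0],key=cv2.contourArea)
            m=np.zeros_like(m);cv2.fillPoly(m,[cv2.convexHull(k)],1)
            q,f=fit2(c,m>0,(.6,.16),.105,0,.014);print(n,"base",(q+o).round(4),round(f,3))
        near2=cv2.dilate(near.astype(np.uint8),np.ones((51,51)))>0
        v,u=np.nonzero(near2&(H>4)&(H<16)&(S_>150)); 
        print(n,"pointer",(back(c,(u.mean(),v.mean()),.01)[0,:2]+o).round(4))
        m=near&(H>108)&(H<132)&(S_>140)
        if m.sum()>60:
            q,f=fit2(c,m,(.578,.117),.0205,.022,.09);print(n,"blue",(q+o).round(4),round(f,3))
        m=near&(V<38); nn,l,s,_=cv2.connectedComponentsWithStats(m.astype(np.uint8)); 
        m=l==1+np.argmax(s[1:,4]); v,u=np.nonzero(m); g=back(c,(u.mean(),v.mean()),.145)[0]
        for y0 in(-1.2,-.4,.4,1.2):
            q,f=fit([(c,m)],(g[0],g[1],y0),(.064,.014,.118,.15));print(n,"bar",(q[:2]+o).round(4),np.degrees(q[2]).round(1),round(f,3),m.sum())
E
python3 -c "
from car import *
carousel()"
```

```text
top base [0.595  0.1792] 0.014
top pointer [0.6921 0.119 ]
top blue [0.5788 0.1169] 0.228
top bar [0.5953 0.1794] -103.1 0.539 110
top bar [0.6286 0.2001] 2.6 1.374 110
top bar [0.6238 0.2079] 24.8 1.412 110
top bar [0.5944 0.178 ] 77.4 0.541 110
scene pointer [0.6926 0.1183]
scene blue [0.5747 0.1174] 1.494
scene bar [0.6246 0.1559] -86.6 1.0 3
scene bar [0.6339 0.1679] -85.3 1.0 3
scene bar [0.6046 0.1112] 38.2 1.0 3
scene bar [0.6126 0.1032] 68.8 1.0 3
```

```bash
python3 -c "
from car import *
delta(.5955,.1792,.20,-13.5)"
```

```text
tcp [0.4301 0.0188 0.2188] t 13.75 w 0.0879 F [-0.   0.1 -0.1] j [ 29.  -3. -29.   0. -64. -17.]
rotvec [ 0.44  -0.    -0.001] | shift old axes cm [  1.86 -19.46  12.35] | shift new axes cm [  1.88 -12.34  19.46]
tool y axis [-0.979 -0.203  0.001] z [-0.203  0.979 -0.   ]
```

```bash
python3 -m creep '[[0,0,0,0,-3,2,50],[0,0,0,0,-3.9,2.5,50],[0,0,0,0,-3.9,2.5,50],[0,0,0,0,-3.9,2.5,50],[0,0,0,0,-3.9,2.5,50],[0.147,0,0,0,0,0,50],[0.147,0,0,0,0,0,50],[0.146,0,0,0,0,0,50]]'
python3 -m creep '[[0,0,0,1.9,0,0,50],[0,0,0,0,0,0,50],[0,0,0,0,0,0,50]]'
python3 - <<'E'
from car import *
delta(.5955,.1792,.115,-13.5)
show("scene","sc3",[],(300,120,480,280),4)
E
```

```text
time_s: 14.55
tcp_pos: [0.5881, 0.174, 0.2176]
eef_rot: [137.3, 89.9, -146.6]
contact_force: [-0.7, -1.2, -0.3]
gripper_width: 0.0442
time_s: 14.85
tcp_pos: [0.5877, 0.174, 0.1995]
eef_rot: [144.8, 89.9, -138.7]
contact_force: [-1.1, -0.1, 0.0]
gripper_width: 0.0441
tcp [0.5877 0.174  0.1995] t 14.85 w 0.0441 F [-1.1 -0.1  0. ] j [ 35.  16. -10.   0. -65. -48.]
rotvec [ 0.001 -0.001 -0.001] | shift old axes cm [ 8.45 -0.65  0.7 ] | shift new axes cm [ 8.45 -0.64  0.69]
tool y axis [-0.973  0.233  0.001] z [ 0.233  0.973 -0.001]
```

View pics/sc3.png

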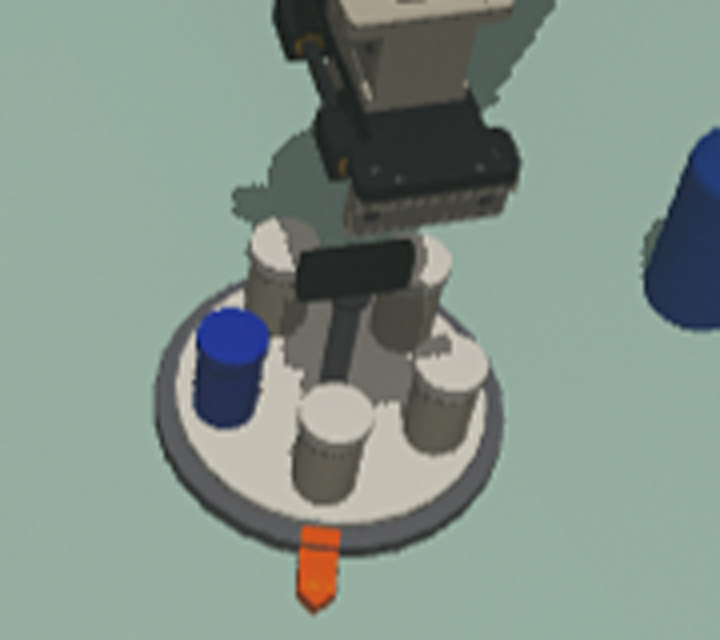

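The gripper is above the bar (bar at crop (355,270), blue jar at (232,370), pointer at (318,570)), with nothing in the way. Next I'll centre, descend and grip.

```bash
python3 -m creep '[[0,0,0,0,-0.65,0.7,50],[0,0,0,0,0,0,50],[0,0,0,3,0,0,50],[0,0,0,3,0,0,50],[0,0,0,2.2,0,0,50],[0,0,0,0,0,0,50],[0,0,0,0,0,0,0],[0,0,0,0,0,0,0]]' 30
python3 -m creep '[[0,0,0,0,0,0,0],[0,0,0,0,0,0,0],[0,0,0,0,0,0,0],[0,0,0,0,0,0,0]]'
python3 -c "
from car import *
delta(.5955,.1792,.115,58)"
```

```text
time_s: 15.7
tcp_pos: [0.5965, 0.1809, 0.1198]
eef_rot: [-53.0, 89.9, 23.7]
contact_force: [-0.2, -0.2, 1.2]
gripper_width: 0.0328
time_s: 16.1
tcp_pos: [0.5948, 0.1808, 0.119]
eef_rot: [28.8, 90.0, 105.4]
contact_force: [-4.7, 2.2, 5.8]
gripper_width: 0.014
tcp [0.5948 0.1808 0.119 ] t 16.1 w 0.014 F [-4.7  2.2  5.8] j [ 35.  21. -14.  -0. -55. -48.]
rotvec [-1.246e+00  1.000e-03  0.000e+00] | shift old axes cm [ 0.4  -0.1  -0.14] | shift new axes cm [ 0.4   0.1  -0.14]
tool y axis [-0.973  0.232  0.   ] z [0.232 0.973 0.001]
```

```bash
python3 -m creep '[[-0.06,0,0,0,0.1,0,0],[-0.12,0,0,0,0,0,0],[-0.12,0,0,0,0,0,0],[-0.12,0,0,0,0,0,0],[-0.12,0,0,0,0,0,0]]'
python3 -m creep '[[-0.12,0,0,0,0,0,0],[-0.12,0,0,0,0,0,0],[-0.12,0,0,0,0,0,0],[-0.12,0,0,0,0,0,0],[-0.12,0,0,0,0,0,0],[-0.06,0,0,0,0,0,0],[0,0,0,0,0,0,0],[0,0,0,0,0,0,0]]'
python3 - <<'E'
from car import *
delta(.595,.1792,.118,58)
o=MAT[:2]-MC["top"]
carousel()
show("scene","sc4",[],(300,120,480,280),4)
E
```

```text
time_s: 16.6
tcp_pos: [0.5938, 0.1807, 0.119]
eef_rot: [40.2, 90.0, 148.0]
contact_force: [-5.9, 0.5, 7.0]
gripper_width: 0.0138
time_s: 17.4
tcp_pos: [0.5927, 0.1799, 0.119]
eef_rot: [56.4, 89.9, -158.3]
contact_force: [-8.9, -1.7, 9.2]
gripper_width: 0.0141
tcp [0.5927 0.1799 0.119 ] t 17.4 w 0.0141 F [-8.9 -1.7  9.2] j [ 35.  20. -15.  -0. -55.  20.]
rotvec [-0.046  0.001 -0.002] | shift old axes cm [ 0.1  -0.07 -0.23] | shift new axes cm [ 0.1  -0.06 -0.23]
tool y axis [-0.568 -0.823  0.002] z [-0.823  0.568  0.001]
top base [0.5957 0.1814] 0.069
top pointer [0.6922 0.1192]
top blue [0.5791 0.115 ] 1.0
top bar [0.5929 0.1888] -12.2 0.538 326
top bar [0.5927 0.1887] -12.0 0.536 326
top bar [0.5976 0.1877] -6.9 0.534 326
top bar [0.5947 0.1879] 171.3 0.536 326
scene pointer [0.6926 0.1183]
scene blue [0.5795 0.1089] 1.0
scene bar [0.6154 0.155 ] -40.1 1.0 51
scene bar [0.6401 0.193 ] -85.3 1.0 51
scene bar [0.6454 0.209 ] -80.2 1.0 51
scene bar [0.6034 0.193 ] 73.2 1.0 51
```

View pics/sc4.png

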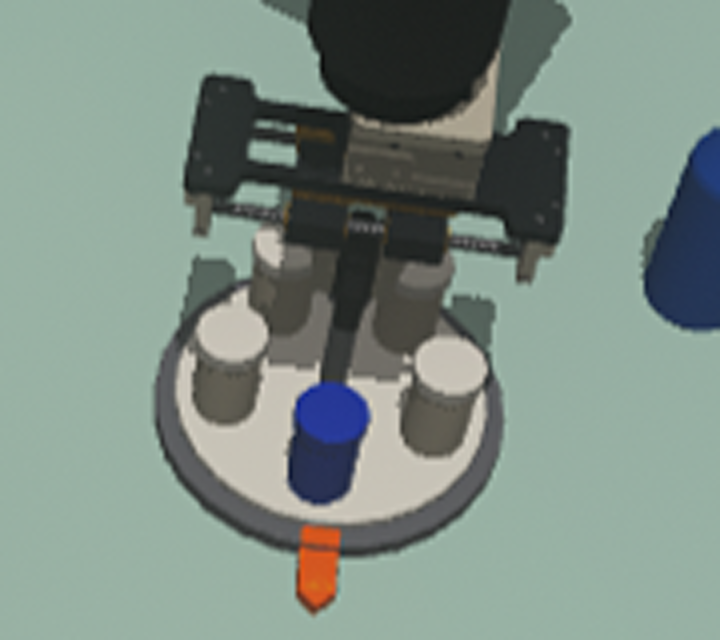

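```bash
cat > blue.py <<'E'
from car import *
for n in("scene","top"):
    c=cam(n);p=r.capture(n)[0];hsv=cv2.cvtColor(p,cv2.COLOR_BGR2HSV).astype(int);H,S_,V=[hsv[...,i] for i in range(3)];o=MAT[:2]-MC[n]
    near=np.zeros(H.shape,np.uint8);cv2.circle(near,{"top":(248,258),"scene":(382,225)}[n],{"top":44,"scene":40}[n],1,-1)
    m=(near>0)&(H>108)&(H<132)&(S_>140); print(n,m.sum())
    if m.sum()<60: continue
    q,f=fit2(c,m,(.65,.145),.0205,.022,.09); q=q+o; A=np.array([.595,.1792]); P=np.array([.6923,.1187])-A; P/=np.hypot(*P); d=q-A
    print("blue",q.round(4),"err",round(f,3),"along",(d@P).round(4),"y in base",(P[0]*d[1]-P[1]*d[0]).round(4))
E
python3 blue.py
```

```text
scene 221
blue [0.644  0.1436] err 1.455 along 0.0604 y in base -0.0044
top 194
blue [0.6481 0.1416] err 0.271 along 0.0649 y in base -0.0039
```

```bash
python3 -m creep '[[-0.05,0,0,0,0,0,0],[0,0,0,0,0,0,0],[0,0,0,0,0,0,0]]'
sed -i 's/(H>108)&(H<132)&(S_>140)/(H>104)\&(H<135)\&(S_>110)/' blue.py; sed -i 's/print(n,m.sum())/m=cv2.morphologyEx(m.astype(np.uint8),cv2.MORPH_OPEN,np.ones((3,3)))>0;v,u=np.nonzero(m);print(n,m.sum(),u.min(),u.max(),v.min(),v.max())/' blue.py
python3 blue.py
```

```text
time_s: 17.95
tcp_pos: [0.5927, 0.1798, 0.119]
eef_rot: [54.7, 89.8, -157.0]
contact_force: [-9.7, -2.3, 8.6]
gripper_width: 0.014
scene 437 373 392 216 245
blue [0.6459 0.1458] err 0.243 along 0.0608 y in base -0.0015
top 203 251 266 230 245
blue [0.6506 0.1457] err 0.222 along 0.0649 y in base 0.0009
```

```bash
python3 -m creep '[[0,0,0,0,0,0,0],[0,0,0,0,0,0,0],[0,0,0,0,0,0,0],[0,0,0,0,0,0,0],[0,0,0,0,0,0,0]]' 30
python3 - <<'E'
from blocks import *
measure(cams=("scene",)); r.close_job(); print("done",r.get_state()["time_s"],r.get_state()["gripper_width"])
E
```

```text
time_s: 18.55
tcp_pos: [0.5927, 0.1798, 0.119]
eef_rot: [55.0, 89.8, -156.7]
contact_force: [-9.8, -1.4, 9.9]
gripper_width: 0.0138
scene pink [ 0.56   -0.1167] 11.9 iouerr 0.1 287
scene ivory [ 0.5747 -0.1848] 10.9 iouerr 0.084 304
scene grey [ 0.5892 -0.2521] 12.9 iouerr 0.128 334
pink mean [ 0.56   -0.1167] 11.9 in mat mm [29.8 70. ] dyaw 0.1
ivory mean [ 0.5747 -0.1848] 10.9 in mat mm [30.2  0.3] dyaw -0.9
grey mean [ 0.5892 -0.2521] 12.9 in mat mm [ 30.6 -68.5] dyaw 1.1
the job is handed in; nothing more can be done
the job is handed in; nothing more can be done
```

I placed the three blocks in the outlines and let go of them. I then turned the carousel by its handle until the blue jar stood at the pointer, and handed the job in still gripping it with 30 N, at about 18.6 s. No verdict was reported.

**Blocks:** the last check, from the scene camera only, put every block within about 1.6 mm of its outline centre and turned about 1° or less. Grey, in outline a, is the furthest out; ivory is in b and pink in c.

**Carousel:** the jar's offset from the pointer line read -1.5 mm in the scene view and +0.9 mm in the top view, against the 8 mm allowed. The grip was steady, with the fingers 13.8 mm apart on the 14 mm bar. I did not measure the grip force on the bar itself.

**Checks that failed or disagreed:**
- **Camera calibration:** the two cameras differed by about 4 mm, so I used the mat as a common reference to correct for it.
- **Grey block, top view:** this fit failed because the white outline merged with the block. Grey's position therefore rests on the scene camera, though both pictures showed it square in its outline.
- **Blue jar fits:** these matched only loosely (about 0.22–0.24 silhouette error), but the two cameras agreed within 2.4 mm.
- **Steady side load:** about 10 N sideways and 10 N upwards remained on the tool at the end, the sideways part probably because the commanded pose was 2–3 mm off the turning axis.
- **Bystanders:** I did not measure the jaw model, pen cup or bottle again afterwards. No move went near them.

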